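# Lock a craft figure into its decorating stand

### The job

The white figure was dropped crosswise on its decorating stand: turn it while pressing lightly until its square foot drops fully home into the square recess, then swing the metal lock collar round by its upright handle until the handle's arm points at the locked mark, the single dark steel bar on the board. Leave the figure standing upright in the stand, let go of everything, and leave the other craft things where they are.

Things in the scene. Friction and masses are not known exactly. Their poses are not given: they have to be found in the camera images.
- stand: Fixed decorating stand: round plywood board 250 mm across, 10 mm thick, with a round wooden block 148 mm across on it (top at 24 mm) that has a square recess; the lock collar lies over the block. Origin: centre of the board's underside, on the table and on the collar's axis; z up. Heights below are above the table.
- recess (a point): Centre of the recess floor, 10 mm up. The recess is 74 x 74 mm, sides along the stand's x and y, 14 mm deep. A fixed steel guide post, 18 mm thick, rises here to 56 mm.
- figure: White figure, 0.12 to 0.26 kg: wooden square foot 70 x 70 x 12 mm, sides along its x and y; cone body 58 mm across at the foot, 29 mm at the neck; head. Origin: centre of the foot's underside, z up. It starts 36 mm up, foot lying on the collar, turned 17 to 45 degrees either way from square. Any of the four square ways fits; within about 3 degrees of square it drops, origin then 10 mm up.
- head (a point): Centre of the figure's round head, 99 mm above its origin. The head is 48 mm across with upright sides from 90 to 108 mm above the origin, top at 120 mm. A 21 mm bore, 54 mm deep, up the figure from below sits loosely on the guide post, so the figure stays centred while it turns.
- collar (a joint): Angle of the lock collar, rad, about the stand's vertical axis, positive anticlockwise from above. 0 (stop): open, its arm points along the stand's x, over two small round studs on the board. 0.785: locked, arm over the single dark steel bar, ring covering the foot's corners. It turns on past the mark to a stop at 1.1. Starts at 0 to 0.06. Stiff, it stays where left: the handle needs about 4 N.
- ring (a point): Centre of the collar's top face, 36 mm up. The collar is a flat aluminium ring 150 mm across between 26 and 36 mm, its opening a 78 x 78 mm square, in line with the recess at joint value 0. The foot passes down through it; it can lock only once the foot is below it.
- handle (a point): Point on the collar's upright handle, a black round post 18 mm thick from 36 to 86 mm up, standing on the collar's arm 95 mm from the collar's axis. The point is on the post's axis, 66 mm up, and moves with the collar. The arm is 18 mm wide and ends 105 mm from the axis.
- locked_mark (a point): Top centre of the locked mark, a single dark steel bar 38 x 12 mm lying radially on the board, 18 mm up and 104 mm from the collar's axis, 45 degrees anticlockwise (from above) of the two open studs. The arm passes over it.
- spool: Bystander: ribbon spool lying flat, 80 mm across, 36 mm high; origin under its centre.
- cone: Bystander: plain white cone 130 mm high, 68 mm across at its foot; origin under its centre.
- cup: Bystander: white cup 72 mm across, 85 mm high; origin under its centre.
- basket: Bystander: white slatted basket 200 x 140 x 60 mm; origin under its centre.
Not all that is in view belongs to the job. What is shaped like the figure but yellow is not meant.

How it is judged:
By the outcome, as a careful person would: the job done as asked, in the order asked, and still so for the second after the job is handed in, with the robot touching nothing.
It also fails if it takes over 48 s, if anything falls off the work surface, if the arm or the gripper's body presses on something with over 40 N, if the wrist force passes 120 N, or if a joint passes its speed limit or range.

### The arm

A 7-joint arm with a two-finger parallel gripper is mounted at the origin on the work surface. World frame = base frame: x ahead of the robot, y to its left, z up, the work surface at z = 0. Lengths are in mm, angles in rad, forces in N, time in s.
With the tool pointing down it reaches from about 400 to 900 mm from the base axis. Payload 5.6 kg.
Tool frame: the origin (TCP) lies midway between the tips of the shut fingers; the grasp point (between the pads) lies 19 mm behind it; z points along the fingers, y is the line along which they close (so a half turn about z gives the same grasp; the last joint's range is limited). The gripper opens to 92 mm and grips with 3 to 60 N. Pads are 20 mm wide; open, the fingers measure 128 mm over their backs; the gripper's body (75 mm by 189 mm) begins 69 mm behind the grasp point.
Start: joints at [-1.285, 0.468, -0.012, 1.603, 0.006, 1.071, -0.056], TCP at [209.931, 615.173, 214.592] pointing down, gripper open.
Joint ranges: [-2.53, 2.53], [-0.31, 2.02], [-1.57, 1.55], [0.28, 2.44], [-1.29, 4.43], [0.15, 1.84], [-2.92, 2.92]. Speed limits (rad/s): [2.57, 2.57, 3.14, 3.14, 3.14, 3.14, 3.14].

### API

Orientations are given as a unit quaternion [w, x, y, z].
In Python, from cell import telemetry, cams, env, finder gives the robot as it stands.
- The arm moves only by the tool move_arm, never from a script. Its argument "commands" is one flat list of numbers, 5 for each row, row after row: the shift along the tool's x, y, z normalised to -1 to 1, where 1 is 0.05 m, then the turn about the tool's z normalised to -1 to 1, where 1 is 2 pi rad, then the closure, from 0 (fully open) to 1 (shut). A call has 1 to 10 rows; each row shifts and turns the commanded pose from where the row before left it, along the tool's axes as they then stand; what a row does not reach is not made up. A row lasts 1/8 s, in which the tool goes at most 62.5 mm and 10.7 degrees, less where a joint would pass 70% of its speed; a pose out of reach is approached as far as the arm can. A call with a number of a shift or a turn outside -1 to 1 is refused whole. A call with a gripper value outside its range is refused whole. The fingers move at their own pace and stop on an object; the grip force is fixed at half the most. Time passes only in rows, so rows that do not move let the fingers close. It gives the time, the measured TCP pose, the force, the opening and the grip force at its end, in the units of the state.
- telemetry.get_obs(): the state, without advancing time (a new reading comes with each control period).
- cams.grab_frame(name): name is "side" or "top" or "wrist"; returns the picture (384x512x3 uint8, red, green, blue); there is no depth.
- cams.get_calibration(name): a dict with "camera_matrix" (3x3 intrinsics, pixels), "cam_to_world" (4x4, takes a point from camera to world coordinates). Camera axes: x right, y down, z forward; pixel columns grow to the right and rows downward; lengths in mm; the calibration is good to about 2 mm. The wrist camera is an equidistant fisheye: a pixel r from the principal point sees the ray r / f radians off the axis. A picture is of the moment at which its call begins: read the wrist's pose just before it. get_calibration takes no time and is no camera call; for the wrist camera it gives the pose at the moment of the call.
- env.sign_off(): hands the job in; it is judged then, once.
Trained networks look in the newest picture that a camera, given by its name, has taken for a name from the list of things; names that differ only in an ending like _2 or _b are one class to them, and where a whole thing is asked for, a point or a joint stands for the part that bears it (a point fixed in the world has none). Each returns a list of dicts, best first, with "score" (0 to 1); they miss things now and then, are a little off and sometimes report something else, mostly with a low value. They report only what shows in the picture. A call takes as long as a camera call. They do not tell look-alikes from the thing itself.
- finder.trace(name, camera): "pixels" (384x512 bool, what is visible of it) and "uv" ([column, row] in pixels, amid what is visible of it).
The state is a dict: "clock": time; "joint_pos": joint angles; "joint_velocities": joint speeds; "joint_efforts": joint torques, N m; "tool_pos": TCP position; "eef_rot": TCP orientation; "contact_force": force on the tool from outside, world axes, zero at the start; "ft_torque": the same for the moment, N m; "grip_width": opening from 0.0 (shut) to 1.0 (fully open); "grip_force": force on a finger pad.
Only numpy, scipy, OpenCV 4.12 (cv2) and the standard library are available. Lean on these libraries where they do the work, as an engineer would, in place of code of your own. Each camera call takes 0.05 s, during which the arm holds its last target. There are 200 camera calls.

## Working session

There is one attempt and no reset: what is moved stays moved. The work goes in short steps, Python scripts to look and compute and a tool call to move; the robot and the scene stay as the last step left them, time stands still between calls to the robot, and variables do not carry over. Pictures are saved under pics/ and viewed, at most 10 in all, crops included, and the job is handed in when it is done.

Besides the shell and the picture viewer there is one more tool, called after "Emit:" in YAML: its name, and indented under it one key for each argument. move_arm: Moves the arm, as the interface text tells. Its arguments: {"type":"object","properties":{"commands":{"type":"array"}},"required":["commands"]}

```bash
mkdir -p pics; ls
cat > h.py <<'E'
import numpy as np, cv2
from cell import telemetry, cams, env, finder
def save(n,im): cv2.imwrite('pics/'+n,im[:,:,::-1])
def ray(cam,uv,cal=None):
    c=cal or cams.get_calibration(cam); K=np.array(c['camera_matrix']);T=np.array(c['cam_to_world'])
    x=(uv[0]-K[0,2])/K[0,0]; y=(uv[1]-K[1,2])/K[1,1]
    if cam=='wrist':
        r=np.hypot(x,y); d=np.array([np.sin(r)*x/max(r,1e-9),np.sin(r)*y/max(r,1e-9),np.cos(r)])
    else: d=np.array([x,y,1.]); d/=np.linalg.norm(d)
    return T[:3,3],T[:3,:3]@d
def proj(cam,p,cal=None):
    c=cal or cams.get_calibration(cam); K=np.array(c['camera_matrix']);T=np.array(c['cam_to_world'])
    q=T[:3,:3].T@(np.asarray(p,float)-T[:3,3])
    if cam=='wrist':
        r=np.hypot(q[0],q[1]); th=np.arctan2(r,q[2]); x,y=th*q[0]/max(r,1e-9),th*q[1]/max(r,1e-9)
    else: x,y=q[:2]/q[2]
    return np.array([K[0,0]*x+K[0,2],K[1,1]*y+K[1,2]])
def atz(cam,uv,z,cal=None):
    o,d=ray(cam,uv,cal); return o+d*(z-o[2])/d[2]
def tri(rs):
    A=0;b=0
    for o,d in rs:
        P=np.eye(3)-np.outer(d,d);A=A+P;b=b+P@o
    x=np.linalg.solve(A,b); return x,[np.linalg.norm((np.eye(3)-np.outer(d,d))@(x-o)) for o,d in rs]
E
python3 - <<'E'
from h import *
s=telemetry.get_obs(); print({k:np.round(v,3) for k,v in s.items()})
for c in ['side','top','wrist']:
    im=cams.grab_frame(c); save(c+'0.png',im); cal=cams.get_calibration(c); np.savez('pics/'+c+'0.npz',im=im,**cal)
    print(c,np.round(cal['camera_matrix'],1).tolist(),np.round(cal['cam_to_world'],3).tolist())
    for n in ['figure','head','handle','locked_mark','stand','collar']:
        try:
            print(n,[(np.round(r['score'],2),np.round(r['uv']).tolist(),int(r['pixels'].sum())) for r in finder.trace(n,c)[:3]])
        except Exception as e: print(n,repr(e))
print(telemetry.get_obs()['clock'])
a=[cv2.imread(f'pics/{c}0.png') for c in ['side','top','wrist']]
E
```

```text
pics
{'clock': np.float64(0.0), 'joint_pos': array([-1.285,  0.468, -0.012,  1.604,  0.006,  1.071, -0.056]), 'joint_velocities': array([ 0.002, -0.   , -0.001,  0.001, -0.   ,  0.002,  0.001]), 'joint_efforts': array([-1.0000e-03, -5.2058e+01, -1.3000e-02, -2.4375e+01, -5.7000e-02,
        1.7000e-02,  0.0000e+00]), 'tool_pos': array([209.777, 614.603, 213.654]), 'eef_rot': array([-0.   ,  0.164,  0.987, -0.001]), 'contact_force': array([ 0.075, -0.444, -0.193]), 'ft_torque': array([ 0.02 , -0.036,  0.   ]), 'grip_force': np.float64(0.0), 'grip_width': np.float64(1.002)}
side [[421.1, 0.0, 252.3], [0.0, 421.1, 190.5], [0.0, 0.0, 1.0]] [[0.763, -0.329, 0.556, -87.551], [-0.646, -0.417, 0.64, -768.291], [0.021, -0.847, -0.531, 754.664], [0.0, 0.0, 0.0, 1.0]]
figure [(np.float64(0.92), [214.0, 284.0], 1167), (np.float64(0.86), [228.0, 197.0], 782), (np.float64(0.81), [295.0, 183.0], 627)]
head [(np.float64(0.78), [228.0, 194.0], 703), (np.float64(0.77), [214.0, 281.0], 1249), (np.float64(0.75), [293.0, 180.0], 582)]
handle [(np.float64(0.59), [241.0, 213.0], 872)]
locked_mark []
stand 
[... 337 characters left out ...]
64(0.76), [314.0, 176.0], 688), (np.float64(0.69), [302.0, 283.0], 684)]
head [(np.float64(0.85), [230.0, 108.0], 707), (np.float64(0.84), [312.0, 175.0], 672), (np.float64(0.82), [303.0, 283.0], 675)]
handle [(np.float64(0.81), [228.0, 187.0], 1455), (np.float64(0.32), [233.0, 204.0], 5489)]
locked_mark [(np.float64(0.48), [118.0, 238.0], 797)]
stand [(np.float64(0.84), [222.0, 213.0], 5298)]
collar [(np.float64(0.96), [227.0, 186.0], 1654)]
wrist [[297.3, 0.0, 254.8], [0.0, 297.3, 193.9], [0.0, 0.0, 1.0]] [[0.323, 0.916, 0.238, 142.638], [0.947, -0.312, -0.082, 637.454], [-0.0, 0.252, -0.968, 384.186], [0.0, 0.0, 0.0, 1.0]]
figure []
head []
handle []
locked_mark []
stand []
collar []
1.05
```

Run:
```python
import cv2
for c in ['side','top']:
    cv2.imwrite(f'pics/{c}0b.png',cv2.resize(cv2.imread(f'pics/{c}0.png'),(800,600),interpolation=cv2.INTER_CUBIC))
```

```text
(no output)
```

View pics/top0b.png

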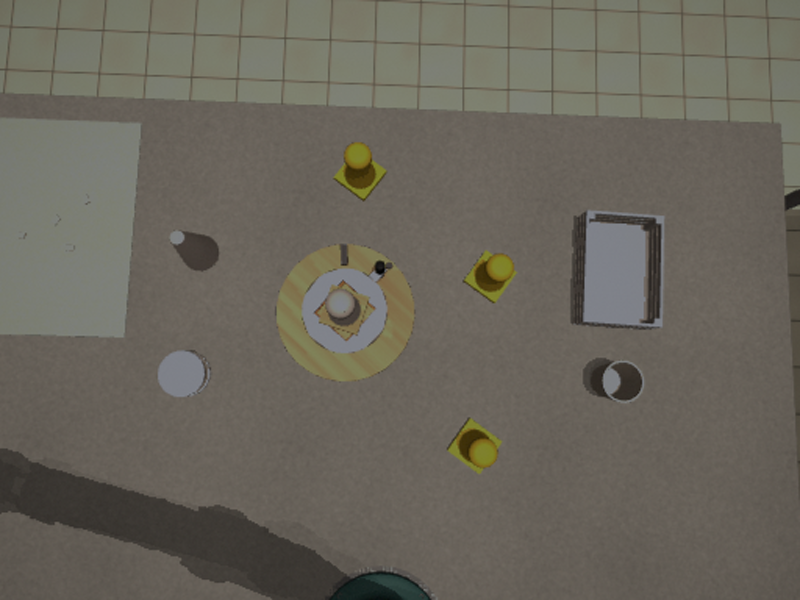

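View pics/side0b.png

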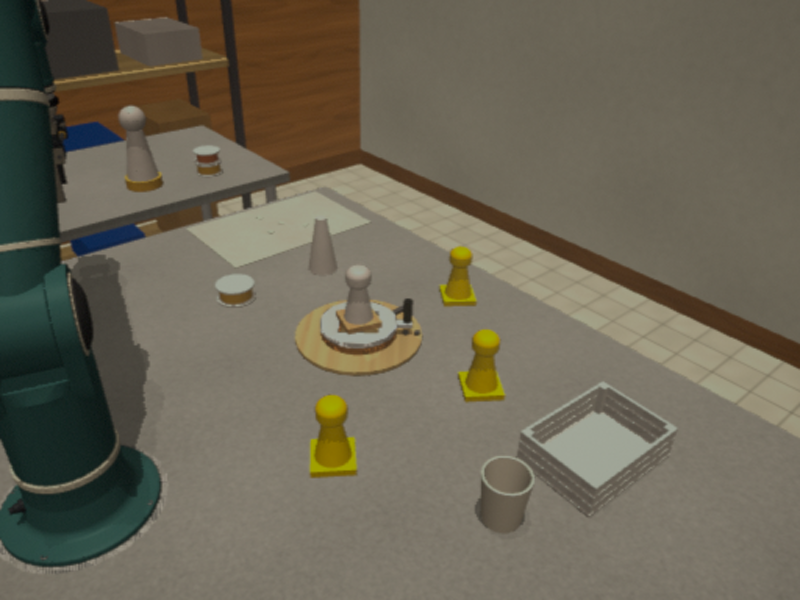

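Run:
```python
from h import *
T=np.load('pics/top0.npz');S=np.load('pics/side0.npz')
tc={k:T[k] for k in('camera_matrix','cam_to_world')}; sc={k:S[k] for k in tc}
def board(im,cam,cal,box):
    hsv=cv2.cvtColor(im,cv2.COLOR_RGB2HSV); m=((hsv[...,0]>10)&(hsv[...,0]<32)&(hsv[...,1]>90)).astype(np.uint8)
    z=np.zeros_like(m); x0,y0,x1,y1=box; z[y0:y1,x0:x1]=m[y0:y1,x0:x1]
    c=max(cv2.findContours(z,0,2)[0],key=cv2.contourArea)
    h=cv2.convexHull(c)[:,0]; P=np.array([atz(cam,p,10,cal)[:2] for p in h])
    (cx,cy),(a,b),_=cv2.fitEllipse(P.astype(np.float32)); print(cam,'board',cx,cy,a,b)
    return np.array([cx,cy])
b=board(T['im'],'top',tc,(165,145,275,255)); 
try: b2=board(S['im'],'side',sc,(180,180,280,245))
except Exception as e: print(e)
hd,_=tri([ray('top',(218,194),tc),ray('side',(228.5,176),sc)]); print('head',hd,_)
# handle top point at 86
hn,_=tri([ray('top',(243,171),tc),ray('side',(261.5,192),sc)]); print('handle top',hn,_)
print('mark',atz('top',(220,162.5),18,tc))
# rectified top views: foot plane z=48 and mark plane z=18 at 0.4mm/px
out=[]
for z in (48,18):
    n=400; g=np.stack(np.meshgrid(np.arange(n),np.arange(n)),-1).reshape(-1,2)*0.75-150
    W=np.c_[b[0]-g[:,1],b[1]-g[:,0],np.full(len(g),z)]  # up=+x,left=+y
    uv=np.array([proj('top',w,tc) for w in W]).astype(np.float32).reshape(n,n,2)
    out.append(cv2.remap(T['im'],uv[...,0],uv[...,1],cv2.INTER_CUBIC))
r=np.hstack(out); r=np.clip(r.astype(float)*1.7,0,255).astype(np.uint8)
save('rect.png',r)
```

```text
top board 561.5916137695312 -6.997631072998047 72.25890350341797 155.5261993408203
side board 551.4732055664062 72.0948486328125 246.77076721191406 253.93992614746094
head [557.28548111  78.27531392 137.75456883] [np.float64(1.427429018914067), np.float64(1.4274290189139371)]
handle top [629.24990002  16.72899402  84.53909159] [np.float64(1.8730601043477162), np.float64(1.873060104347872)]
mark [661.7857763   84.56841943  18.        ]
```

View pics/rect.png

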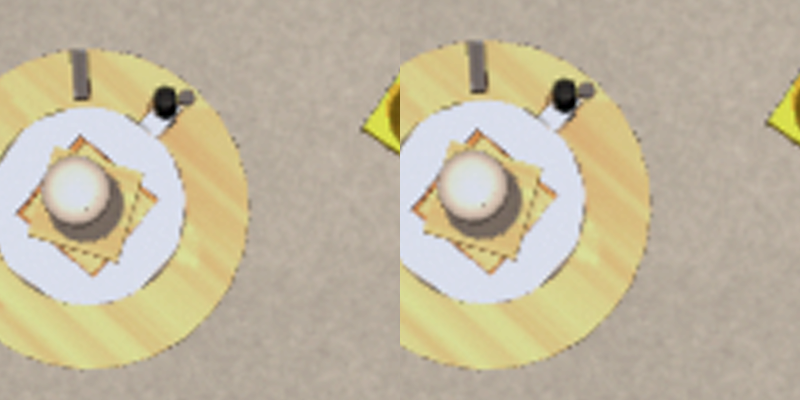

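The top view (800x600) shows one white figure on the wooden stand, with its head at (341,303). The black handle is at (380,268), with the studs just beyond it, and the single dark bar is at (344,254). The look-alikes are three yellow figures at (358,160), (495,270) and (480,445), plus a large white one on a far table in the side view at (135,140). The one on the stand is the one meant, and the enlarged rectified crop confirms it.

Measured positions:

| Item | Measured | Check |
|---|---|---|
| Head | (557, 78, 138) | 135 expected height |
| Handle | radius 95, bearing −41° | 95 expected radius |
| Mark | radius 104, bearing +3° | 104 expected radius, 45° from the studs |
| Figure foot | about +24° from square | within the 17–45° stated |

Moving over the figure now.

Emit:
move_arm:
  commands: [-0.4,-0.31,0,0,0,-0.72,-0.565,0,0,0,-0.72,-0.565,0,0,0,-0.72,-0.565,0,0,0,-0.72,-0.565,0,0,0,-0.72,-0.565,0,0,0,-0.72,-0.565,0,0,0,-0.72,-0.565,0,0,0,-0.72,-0.565,0,0,0,-0.72,-0.565,0,0,0]

```text
clock: 2.3
tool_pos: [449.2, 247.5, 214.9]
eef_rot: [0.0, 0.164, 0.987, 0.0]
contact_force: [0.5, -0.1, -0.3]
grip_width: 0.999
grip_force: 0.0
```

Emit:
move_arm:
  commands: [-0.72,-0.565,0,0,0,-0.72,-0.565,0,0,0,-0.72,-0.565,0,0,0,-0.72,-0.565,0,0,0,-0.29,-0.23,0,0,0,0,0,0,0,0,0,0,0,0,0]

```text
clock: 3.18
tool_pos: [557.3, 81.9, 214.4]
eef_rot: [-0.0, 0.162, 0.987, 0.0]
contact_force: [-0.7, -0.5, 0.8]
grip_width: 1.003
grip_force: 0.0
```

Run:
```python
from h import *
s=telemetry.get_obs(); cal=cams.get_calibration('wrist'); im=cams.grab_frame('wrist')
np.savez('pics/w1.npz',im=im,**cal)
print(s['tool_pos'])
for n in ['head','handle','locked_mark','stand']:
    print(n,[(np.round(r['score'],2),np.round(r['uv'],1).tolist(),int(r['pixels'].sum())) for r in finder.trace(n,'wrist')[:3]])
v=im.copy()
for p,c in [((557.4,78.5,156),(255,0,0)),((629.2,16.7,86),(0,255,0)),((661.8,84.6,18),(0,0,255)),((557.5,78.5+125,10),(255,0,255)),((557.5-125,78.5,10),(255,0,255)),((557.5+125,78.5,10),(255,0,255)),((557.5,78.5-125,10),(255,0,255))]:
    uv=proj('wrist',p,cal); print(p,np.round(uv,1)); cv2.circle(v,tuple(int(round(t)) for t in uv),3,c,1)
save('w1.png',cv2.resize(v,(800,600),interpolation=cv2.INTER_CUBIC))
```

```text
[557.29634837  81.85026292 214.44698202]
head [(np.float64(0.85), [250.0, 185.4], 4319), (np.float64(0.64), [296.7, 329.5], 1237), (np.float64(0.64), [41.5, 82.6], 2878)]
handle [(np.float64(0.97), [219.8, 171.2], 7277)]
locked_mark [(np.float64(0.88), [252.2, 147.4], 23005)]
stand [(np.float64(0.56), [252.1, 149.2], 22972)]
(557.4, 78.5, 156) [251.8 209.3]
(629.2, 16.7, 86) [221.3 264.5]
(661.8, 84.6, 18) [282.  246.9]
(557.5, 203.5, 10) [344.3 145.4]
(432.5, 78.5, 10) [220.7  82.3]
(682.5, 78.5, 10) [281.6 258.3]
(557.5, -46.5, 10) [165.6 204.7]
```

View pics/w1.png

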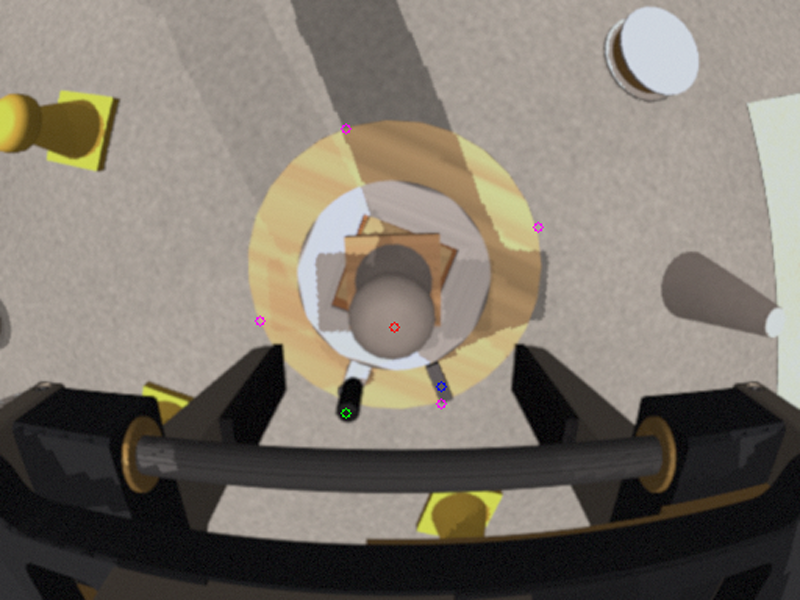

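The wrist view at (395,315) in the 800 px image shows the white head between the fingers. My projected handle and mark points fall on the black post (346,412) and the dark bar (440,386), so the measurements agree. The foot is nearly parallel to the pads. Going down over the head.

Emit:
move_arm:
  commands: [-0.02,-0.03,0.2,0,0,0,-0.03,0.4,0,0,0,0,0.4,0,0,0,0,0.4,0,0,0,0,0.35,0,0,0,0,0.2,0,0,0,0,0,0,0,0,0,0,0,0]

```text
clock: 4.42
tool_pos: [558.6, 76.6, 117.6]
eef_rot: [0.001, 0.164, 0.987, 0.0]
contact_force: [1.3, -0.0, 0.2]
grip_width: 1.0
grip_force: 0.0
```

Emit:
move_arm:
  commands: [0.03,0.02,0.02,0,0.3,0,0,0,0,0.6,0,0,0,0,1,0,0,0,0,1,0,0,0,0,1,0,0,0,0,1]

```text
clock: 5.18
tool_pos: [557.1, 77.9, 116.2]
eef_rot: [0.0, 0.164, 0.987, -0.0]
contact_force: [-0.3, -0.1, 0.0]
grip_width: 0.515
grip_force: 30.0
```

Emit:
move_arm:
  commands: [0,0,0.02,0,1,0,0,0,0.012,1,0,0,0,0.014,1,0,0,0,0.014,1]

```text
clock: 5.68
tool_pos: [557.9, 78.6, 115.9]
eef_rot: [0.001, 0.287, 0.958, 0.001]
contact_force: [-0.4, 1.8, 2.6]
grip_width: 0.513
grip_force: 30.0
```

Emit:
move_arm:
  commands: [0,0,0.02,0.008,1,0,0,0.02,0.006,1,0,0,0.01,0.005,1,0,0,0.01,0.004,1,0,0,0.01,0.004,1]

```text
clock: 6.3
tool_pos: [556.9, 77.9, 111.4]
eef_rot: [-0.0, 0.367, 0.93, -0.0]
contact_force: [0.1, -0.2, -1.4]
grip_width: 0.514
grip_force: 30.0
```

Force fell away, so the foot is entering the opening. Lowering.

Emit:
move_arm:
  commands: [0,0,0.06,0,1,0,0,0.08,0,1,0,0,0.08,0,1,0,0,0.06,0,1,0,0,0.04,0,1]

```text
clock: 6.92
tool_pos: [556.9, 78.0, 95.3]
eef_rot: [-0.0, 0.366, 0.931, -0.0]
contact_force: [-0.2, 0.5, -0.8]
grip_width: 0.514
grip_force: 30.0
```

Emit:
move_arm:
  commands: [0,0,0.05,0,1,0,0,0.03,0,1,0,0,0.03,0,1,0,0,0.02,0,1,0,0,0,0,1]

```text
clock: 7.55
tool_pos: [557.1, 78.0, 90.1]
eef_rot: [-0.0, 0.366, 0.931, 0.0]
contact_force: [-3.1, -1.5, 7.1]
grip_width: 0.514
grip_force: 30.0
```

Seated: the drop is 26 mm and there is a firm stop at 7 N. Releasing and rising.

Emit:
move_arm:
  commands: [0,0,-0.03,0,0.3,0,0,0,0,0,0,0,0,0,0,0,0,-0.3,0,0,0,0,-0.5,0,0,0,0,-0.5,0,0,-0.3,0,-0.2,0,0,-0.6,0.04,0,-0.007,0,-0.6,0.04,0,0,0,-0.39,0,0,0,0]

```text
clock: 8.8
tool_pos: [631.5, 16.2, 165.5]
eef_rot: [0.0, 0.346, 0.938, -0.0]
contact_force: [-0.6, 0.6, 0.3]
grip_width: 1.005
grip_force: 0.0
```

Run:
```python
from h import *
s=telemetry.get_obs(); cal=cams.get_calibration('wrist'); im=cams.grab_frame('wrist')
np.savez('pics/w2.npz',im=im,**cal)
print(s['clock'],s['tool_pos'],s['eef_rot'])
print([(np.round(r['score'],2),np.round(r['uv'],1).tolist(),int(r['pixels'].sum())) for r in finder.trace('handle','wrist')[:3]])
v=im.copy()
for p,c in [((557.2,78.2,130),(255,0,0)),((629.2,16.7,86),(0,255,0)),((661.8,84.6,18),(0,0,255))]:
    uv=proj('wrist',p,cal); print(p,np.round(uv,1)); cv2.circle(v,tuple(int(round(t)) for t in uv),3,c,1)
save('w2.png',cv2.resize(v,(800,600),interpolation=cv2.INTER_CUBIC))
```

```text
8.8 [631.53877703  16.24482402 165.45930331] [ 2.24541024e-04  3.46376672e-01  9.38095432e-01 -3.33327900e-04]
[]
(557.2, 78.2, 130) [254.2  80.4]
(629.2, 16.7, 86) [254.4 198. ]
(661.8, 84.6, 18) [321.1 164.4]
```

View pics/w2.png

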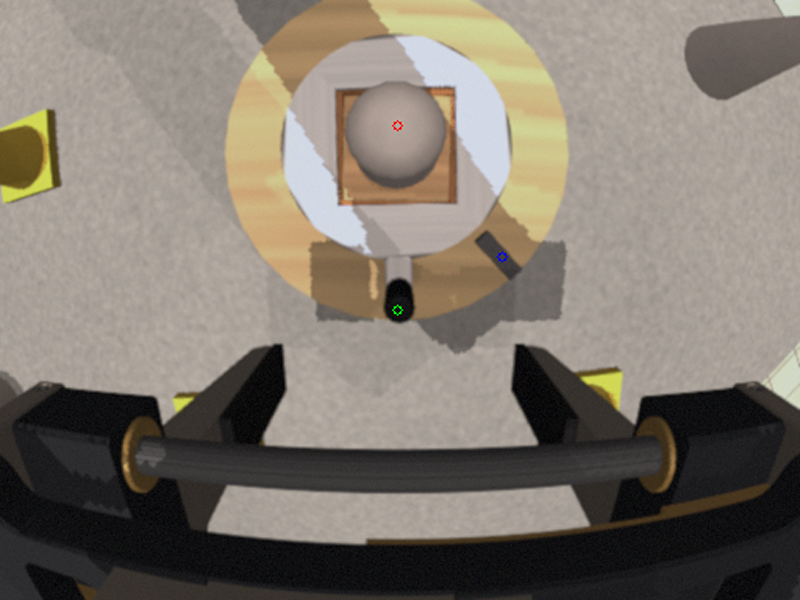

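The wrist view shows the foot sunk square in the recess with the head at (397,135). The handle at (398,310) lies on my predicted point and the bar is at (500,257). Descending on the handle.

Emit:
move_arm:
  commands: [0,0,0.3,0,0,0,0,0.5,0,0,0,0,0.5,0,0,0,0,0.5,0,0,0,0,0.35,0,0,0,0,0.17,0,0,0,0,0,0,0,0,0,0,0,0]

```text
clock: 9.9
tool_pos: [631.0, 18.3, 50.4]
eef_rot: [0.001, 0.346, 0.938, 0.0]
contact_force: [0.6, -0.6, 0.7]
grip_width: 1.002
grip_force: 0.0
```

Emit:
move_arm:
  commands: [0,0,0,0,0.4,0,0,0,0,0.7,0,0,0,0,0.9,0,0,0,0,1,0,0,0,0,1,0,0,0,0,1,0,0,0,0,1]

```text
clock: 10.78
tool_pos: [630.3, 18.2, 49.6]
eef_rot: [-0.0, 0.346, 0.938, -0.0]
contact_force: [0.1, -0.9, 0.2]
grip_width: 0.265
grip_force: 0.0
```

Emit:
move_arm:
  commands: [0,0,0,0,1,0,0,0,0,1,0,0,0,0,1]

```text
clock: 11.15
tool_pos: [630.2, 18.1, 49.6]
eef_rot: [-0.0, 0.346, 0.938, -0.0]
contact_force: [-0.5, -0.5, 0.2]
grip_width: 0.188
grip_force: 30.0
```

Emit:
move_arm:
  commands: [0.002,0.083,0,-0.007,1,0.007,0.166,0,-0.014,1,0.007,0.166,0,-0.014,1,0.007,0.166,0,-0.014,1]

```text
clock: 11.65
tool_pos: [644.6, 42.5, 49.5]
eef_rot: [-0.001, 0.196, 0.981, -0.0]
contact_force: [-4.2, -2.2, 3.7]
grip_width: 0.189
grip_force: 30.0
```

Emit:
move_arm:
  commands: [0.007,0.166,0,-0.014,1,0.007,0.166,0,-0.014,1,0.007,0.166,0,-0.014,1,0.007,0.166,0,-0.014,1,0.002,0.083,0,-0.007,1,0,0,0,0,1]

```text
clock: 12.4
tool_pos: [651.5, 79.4, 49.5]
eef_rot: [-0.002, 0.0, 1.0, -0.0]
contact_force: [-4.6, -1.3, 4.5]
grip_width: 0.185
grip_force: 30.0
```

Run:
```python
from h import *
s=telemetry.get_obs(); print(s['clock'],s['tool_pos'],s['eef_rot'],s['contact_force'])
cal=cams.get_calibration('wrist'); im=cams.grab_frame('wrist')
save('w3.png',cv2.resize(im,(800,600),interpolation=cv2.INTER_CUBIC))
# mark bearing refined: dark pixels near mark in initial top picture and in w2, at z=18
C=np.array([557.2,78.2])
for cam,f in [('top','top0'),('wrist','w2')]:
    d=np.load(f'pics/{f}.npz'); c={k:d[k] for k in('camera_matrix','cam_to_world')}
    u,v=np.round(proj(cam,(661.8,84.6,18),c)).astype(int); R=9 if cam=='top' else 22
    g=d['im'][v-R:v+R+1,u-R:u+R+1].astype(int); hi=g.max(2); sat=hi-g.min(2)
    m=(hi<0.6*np.median(hi)+0)&(sat<25) 
    n,l,st,ce=cv2.connectedComponentsWithStats(m.astype(np.uint8)); k=l[R,R] or 1+st[1:,4].argmax()
    P=np.array([atz(cam,(x+u-R,y+v-R),18,c)[:2] for y,x in zip(*np.where(l==k))])
    w,V=np.linalg.eigh(np.cov((P-P.mean(0)).T)); a=V[:,1]; q=P.mean(0)-C
    print(cam,len(P),P.mean(0),np.hypot(*q),'bearing',np.degrees(np.arctan2(q[1],q[0])),'axis',np.degrees(np.arctan(a[1]/a[0])),np.sqrt(12*w))
```

```text
12.4 [651.54916787  79.40887907  49.5480986 ] [-1.63355292e-03  8.71272309e-05  9.99998662e-01 -1.48411511e-05] [-4.59609474 -1.29587948  4.53876308]
top 44 [660.36721211  84.38834497] 103.35264519402277 bearing 3.4326963970861453 axis 5.662639576668403 [ 9.82608135 37.7286069 ]
wrist 326 [659.04659882  83.41896883] 101.98023008129671 bearing 2.933466279428224 axis 3.3871896768092955 [10.67749652 38.46432891]
```

View pics/w3.png

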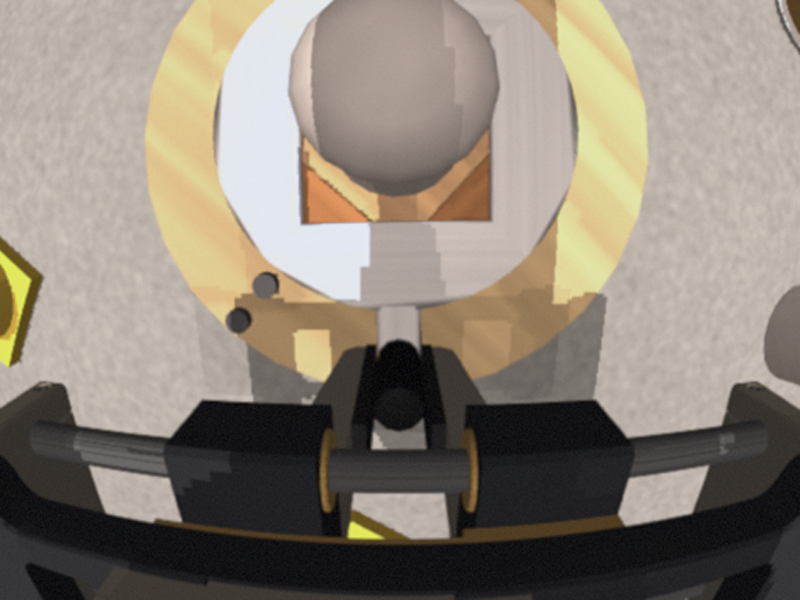

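The wrist view shows the collar turning over the foot's corners. The handle at (398,375) is in the grip, the two bare studs are at (265,285) and (238,320), and the bar is under the arm. The handle bearing is 0.7° and the mark is at about 3.2°, so the remaining step is small.

Emit:
move_arm:
  commands: [0.002,0.05,0,-0.004,1,0.001,0.033,0,-0.003,1,0,0,0,0,1,0,0,0,0,1]

```text
clock: 12.95
tool_pos: [651.4, 82.9, 49.5]
eef_rot: [-0.002, -0.021, 1.0, -0.0]
contact_force: [-4.7, -3.2, 4.7]
grip_width: 0.187
grip_force: 30.0
```

Emit:
move_arm:
  commands: [0,0.013,0,-0.001,1,0,0,0,0,1,0,0,0,0,0.5,0,0,0,0,0.2,0,0,0,0,0,0,0,0,0,0]

```text
clock: 13.7
tool_pos: [652.9, 84.3, 49.6]
eef_rot: [0.0, -0.024, 1.0, 0.0]
contact_force: [-0.1, 0.5, 0.3]
grip_width: 0.597
grip_force: 0.0
```

Emit:
move_arm:
  commands: [0,0,-0.2,0,0,0,0,-0.5,0,0,0,0,-0.5,0,0,0,0,-0.7,0,0,0,0,-0.7,0,0,0,0.6,-0.2,0,0,0,0.8,0,0,0,0,0.8,0,0,0,0,0.8,0,0,0,0,0,0,0,0]

```text
clock: 14.95
tool_pos: [644.3, 239.1, 190.1]
eef_rot: [0.0, -0.027, 1.0, 0.001]
contact_force: [0.5, 0.9, -0.4]
grip_width: 0.999
grip_force: 0.0
```

Run:
```python
from h import *
out=[]
C=np.array([557.2,78.2])
s=telemetry.get_obs(); print(s['clock'],s['tool_pos'],s['contact_force'])
for cam in ['top','side']:
    im=cams.grab_frame(cam); c=cams.get_calibration(cam); np.savez(f'pics/{cam}F.npz',im=im,**c)
    out.append((cam,im,c))
# head, handle top predicted
p=np.r_[C+95*np.array([np.cos(.056),np.sin(.056)]),86]
crops=[]
for cam,im,c in out:
    v=im.copy(); u0,v0=np.round(proj(cam,(*C,40),c)).astype(int)
    print(cam,'head',proj(cam,(*C,130),c),'handle',proj(cam,p,c),'origin',u0-50,v0-50)
    k=np.ascontiguousarray(np.clip(v[v0-50:v0+50,u0-50:u0+50]*1.6,0,255).astype(np.uint8)); k=cv2.resize(k,(400,400),interpolation=cv2.INTER_CUBIC)
    for q in [(*C,130),p,(*(C+104*np.array([np.cos(.056),np.sin(.056)])),18)]:
        t=(proj(cam,q,c)-[u0-50,v0-50])*4+2; cv2.circle(k,tuple(int(a) for a in t),3,(255,0,0),1)
    crops.append(k)
save('final.png',np.hstack(crops))
```

```text
14.95 [644.31000843 239.1088238  190.1236259 ] [ 0.54116733  0.86991715 -0.40010358]
top head [217.9108491  194.84302111] handle [218.48562904 161.12289838] origin 170 149
side head [229.00358255 178.28385934] handle [252.25875637 180.25720454] origin 179 154
```

View pics/final.png

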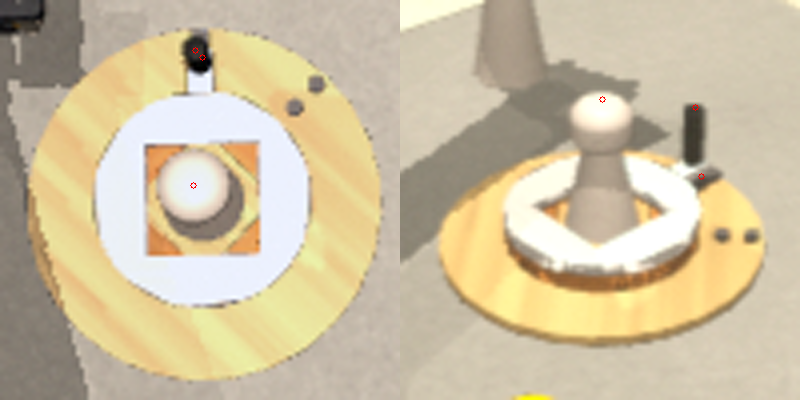

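Run:
```python
from h import *
d=np.load('pics/topF.npz'); c={k:d[k] for k in('camera_matrix','cam_to_world')}
f=lambda x,y,z: atz('top',((x-1.5)/4+170,(y-1.5)/4+149),z,c)[:2]
C=np.array([557.2,78.2])
b=lambda q:(np.degrees(np.arctan2(q[1],q[0])),np.hypot(*q))
print('center board',(f(30,205,10)+f(381,205,10))/2,(f(205,29,10)+f(205,381,10))/2)
for n,p in [('stud',f(316,84,18)),('stud',f(294,107,18)),('arm',f(201,80,36)),('post top',f(196,40,86))]: print(n,b(p-C))
for e in [((147,143),(259,143)),((146,255),(259,255)),((146,143),(146,255)),((259,143),(259,255))]:
    q=f(*e[1],36)-f(*e[0],36); print(b(q))
```

```text
center board [556.63489302  77.96716726] [558.30652259  78.83932249]
stud (np.float64(-40.883274753372106), np.float64(114.58754735451046))
stud (np.float64(-40.69917775024948), np.float64(91.96670041167624))
arm (np.float64(3.2121726876773744), np.float64(83.92336288137855))
post top (np.float64(2.930510074292054), np.float64(101.73013910872832))
(np.float64(-88.33098518083139), np.float64(77.05315892628138))
(np.float64(-88.46872764547643), np.float64(77.0696076654044))
(np.float64(-177.63894868893942), np.float64(77.26502900221885))
(np.float64(-178.13632199799463), np.float64(77.44511986328257))
```

Run:
```python
from h import *
d=np.load('pics/topF.npz'); c={k:d[k] for k in('camera_matrix','cam_to_world')}
C=np.array([557.5,78.4]); n=400; s=.75
def rect(z):
    g=np.stack(np.meshgrid(np.arange(n),np.arange(n)),-1).reshape(-1,2)*s-n*s/2
    uv=np.array([proj('top',(C[0]-a[1],C[1]-a[0],z),c) for a in g]).astype(np.float32).reshape(n,n,2)
    return cv2.remap(d['im'],uv[...,0],uv[...,1],cv2.INTER_CUBIC)
yy,xx=np.mgrid[:n,:n]; rr=np.hypot(xx-n/2,yy-n/2)*s
r=rect(36); hs=cv2.cvtColor(r,cv2.COLOR_RGB2HSV)
m=((hs[...,1]<60)&(hs[...,2]>90)); hole=((~m)&(rr<62)).astype(np.uint8); hole=cv2.morphologyEx(hole,cv2.MORPH_OPEN,np.ones((5,5)))
h=max(cv2.findContours(hole,0,1)[0],key=cv2.contourArea); R=cv2.minAreaRect(h); print('hole',R[1][0]*s,R[1][1]*s,'angle(img cw)',R[2], C-s*(np.array(R[0])[::-1]-n/2))
# edge-wise line fits, excluding corners
P=h[:,0].astype(float)-R[0]; t=np.radians(R[2]); Q=P@np.array([[np.cos(t),-np.sin(t)],[np.sin(t),np.cos(t)]])
H=np.abs(Q).max()
for ax in (0,1):
    for sg in (1,-1):
        k=(sg*Q[:,ax]>H-6)&(abs(Q[:,1-ax])<H-8)
        if k.sum()>5: print('edge',ax,sg,R[2]+(1 if ax==1 else -1)*np.degrees(np.polyfit(Q[k,1-ax],Q[k,ax],1)[0]))
r=rect(18).astype(int); hi=r.max(2); sa=hi-r.min(2); br=np.degrees(np.arctan2(-(xx-n/2),-(yy-n/2)))
k=(hi<90)&(sa<30)&(rr>84)&(rr<122)&(br<-30)&(br>-52); w=k.sum()
print('studs',w,'bearing',br[k].mean(),rr[k].mean())
```

```text
hole 77.03051948547363 77.1902961730957 angle(img cw) 86.9471206665039 [558.13060379  78.76363602]
edge 0 1 86.78760704401826
edge 0 -1 86.80510166803647
edge 1 1 86.63970329331787
edge 1 -1 86.61197269409723
studs 285 bearing -41.37911210529138 103.38591419571149
```

The collar measures 3.3° and the mark 3.6°, so it is locked. The figure is upright and seated, and the arm is clear.

```bash
python3 -c "
from h import *
print(env.sign_off())"
```

```text
the job is handed in; nothing more can be done
None
```

The white figure is seated fully home and upright in its recess, the lock collar's arm points at the steel bar (within about 0.3° as measured), everything is released with the arm clear, and the job was handed in at about 15 s of the 48 s.

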